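# Load a tile slab under the spring flap of a scribing jig

## Robot

A 6-joint arm with a two-finger parallel gripper is mounted at the origin on the work surface. World frame = base frame: x ahead of the robot, y to its left, z up, the work surface at z = 0. Lengths are in mm, angles in rad, forces in N, time in s.
With the tool pointing down it reaches from about 350 to 875 mm from the base axis. Payload 4.2 kg.
Tool frame: the origin (TCP) lies midway between the tips of the shut fingers; the grasp point (between the pads) lies manip.grasp_offset behind it (manip.grasp_offset is the distance from the TCP to the grasp point, in mm); z points along the fingers, x is the direction in which the jaws open and shut, and the axes are right-handed (so a half turn about z gives the same grasp; the last joint's range is limited). The gripper opens to 85 mm and grips with 20 to 120 N. Pads are 22 mm wide; open, the fingers measure 114 mm over their backs; the gripper's body (76 mm by 85 mm) begins 54 mm behind the grasp point. The pads swing forward as they close: fully open they stand 13 mm farther back than shut.
Start: joints at [-0.916, 0.385, 0.008, 0, -1.194, -0.259], TCP at [240.98, -576.652, 231.312] pointing down, gripper open.
Joint ranges: [-3.14, 3.14], [-1.21, 2.06], [-1.07, 1.41], [-3.16, 2.05], [-2.99, -0.16], [-3.1, 3.1]. Speed limits (rad/s): [2.79, 2.79, 3.14, 3.14, 3.14, 3.14].

## Interface

Orientations are given as a rotation vector (axis times angle).
In Python, from plant import manip, eyes gives the robot as it stands.
- The arm moves only by the tool send_rows, never from a script. Its argument "steps" is a list that holds one entry, the list of rows, each a list of 7 numbers: the shift along the tool's x, y, z in m, then the turn, a rotation vector about the tool's x, y, z in rad, then the opening, from -1 (shut) to 1 (fully open). In form: [[[dx, dy, dz, wx, wy, wz, hand], ...]]. A call has 1 to 8 rows; each row shifts and turns the commanded pose from where the row before left it, along the tool's axes as they then stand; what a row does not reach is not made up. A row lasts 1/12 s, in which the tool goes at most 41.7 mm and 7.16 degrees, less where a joint would pass 70% of its speed; a pose out of reach is approached as far as the arm can. A call with a gripper value outside its range is refused whole. The fingers move at their own pace and stop on an object; "newtons" is the grip in N (left out, the last holds). Time passes only in rows, so rows that do not move let the fingers close. It gives the time, the measured TCP pose, the force and the opening at its end, in the units of the state.
- manip.observe(): the state, without advancing time (a new reading comes with each control period).
- eyes.get_image(name): name is "scene" or "side" or "wrist"; returns (picture, depth): 384x512x3 uint8, red, green, blue; 384x512 float32, mm along the optical axis (not along the pixel's ray), 0 where there is no reading.
- eyes.calibration(name): a dict with "mtx" (3x3 intrinsics, pixels), "xyz" and "attitude" of the camera in the world. Camera axes: x right, y down, z forward; pixel columns grow to the right and rows downward; lengths in mm; the calibration is good to about 2 mm. The wrist camera is an equidistant fisheye: a pixel r from the principal point sees the ray r / f radians off the axis. A picture is of the moment at which its call begins: read the wrist's pose just before it. calibration takes no time and is no camera call; for the wrist camera it gives the pose at the moment of the call.
- manip.finish_job(): hands the job in, once; it reports no verdict.
The state is a dict: "clock": time; "qpos": joint angles; "joint_velocities": joint speeds; "effort": joint torques, N m; "position": TCP position; "tool_rot": TCP orientation; "wrist_force": force on the tool from outside, world axes, zero at the start; "moment": the same for the moment, N m; "grip_width": opening from 0.0 (shut) to 1.0 (fully open).
Only numpy, scipy, OpenCV 4.12 (cv2) and the standard library are available. Lean on these libraries where they do the work, as an engineer would, in place of code of your own. Each camera call takes 0.05 s, during which the arm holds its last target.

## Task

Load the terracotta slab into the tile jig: with one fingertip press the long pedal beside the lane down so that the spring-closed hold-down flap rises, and keep it pressed while the other fingertip pushes the slab along its lane under the flap until it is fully home against the stop at the far end. Then let the pedal up so that the flap closes onto the slab, and move clear. Do not grip or lift the slab, do not let the flap come down on it before it is home, and leave everything else on the bench where it stands.

Things in the scene. Friction and masses are not known exactly. Their poses are not given: they have to be found in the camera images.
- jig: Tile jig fixed to the bench: plywood base 300 x 125 mm, 12 mm thick. Origin on the bench surface; x runs along the lane from its open end near the robot to the stop, y to the left of that, z up. The lane floor is 12 mm above the bench, centred on y = -40 mm, 81 mm wide between two wooden rails 6 mm thick, tops 20 mm above the bench.
- stop_face (a point): Middle of the stop's face on the lane floor, at the lane's far end: a wooden bar across the lane. In the jig's frame x = +105, y = -40, z = 12 mm; the bar's top is 26 mm above the bench.
- axle_mid (a point): Middle of the 10 mm steel axle left of the lane, on which flap and pedal turn together like a see-saw: flap on its right over the lane, pedal on its left. It runs along the jig's x (x = -180 to +135 mm) at y = +15 mm, 38 mm above the bench.
- flap_bar (a point): Near end of the underside of the deep bar on the flap's right edge; when shut it is at x = +20, y = -62 mm in the jig's frame, 4 mm above the lane floor, and blocks the slab. The flap is an aluminium frame, x = +20 to +115 mm, y = +15 to -74 mm, 4 mm thick.
- flap (a joint): Angle of flap and pedal about the axle, rad: 0 = shut over an empty lane (flap level), grows as the pedal is pressed down and the flap rises, 0.5 = end stop. From about 0.27 the slab passes under the flap; at 0.40 with 13 mm to spare. A spring shuts it; the pedal needs about 4 to 7 N. Resting on the slab it reads about 0.21.
- pedal_mid (a point): Middle of the pedal's top face, an aluminium strip 185 mm long (jig x -180 to +5 mm), 38 mm wide, 4 mm thick, left of the axle. At flap angle 0.40 it is level, centred on jig y = +62 mm, its top 18 mm above the bench; shut, it slopes up away from the axle and this point is 38 mm above the bench. A fingertip can slide along it while pressing.
- slab_center (a point): Centre of the terracotta slab, 120 mm (x, along the lane) x 76 mm (y) x 18 mm (z), about 0.3 kg. It lies loose on the lane floor near the open end, its top 30 mm above the bench. Home, its centre is at x = +45 mm in the jig's frame and its near end stands 35 mm out of the flap, so fingers need not go under the flap.
- cup_rim (a point): Bystander: terracotta cup, 72 mm across, 80 mm high; the point is the centre of its mouth.
- cutter: Bystander: steel ring cutter, 64 mm across, 30 mm high; origin at the centre of its underside.
- jar: Bystander: glass jar with a lid, 56 mm across, 75 mm high; origin at the centre of its underside.
- brush: Bystander: brush, 170 mm long, lying; origin near its middle on the bench.
- spare: Bystander: small terracotta tile, 60 x 60 x 16 mm; origin at the centre of its underside.
- bowl: Bystander: terracotta bowl, 120 mm across, 50 mm high; origin at the centre of its underside.
- spatula: Bystander: spatula, 200 mm long, lying; origin near its middle on the bench.
Not all that is in view belongs to the job. What is shaped like the part that bears slab_center but green or red is not meant.

How it is judged (in metres and radians):
On the way, in this order (a step that is already met when the one before it is completed fails the run):
1. the pedal is held down by a finger and the flap stands open, the slab still outside it (value of joint flap above 0.27 rad and contact force between the fingers and flap above 0.3 N and x of slab_center in the frame of jig below -0.035 m), for 0.1 s.
2. the slab is part of the way under the flap, which a finger still holds open (value of joint flap above 0.27 rad and contact force between the fingers and flap above 0.3 N and x of slab_center in the frame of jig above -0.01 m).
3. the slab is home against the stop (within 5 mm) while a finger still holds the flap open (value of joint flap above 0.27 rad and contact force between the fingers and flap above 0.3 N and x of slab_center in the frame of jig above 0.04 m), for 0.1 s.
At the end, for the whole second after the job is handed in: The slab lies flat in the lane within 5 mm of the stop, at rest, and the flap has closed onto it (0.16 to 0.25 rad) and bears on it with over 0.5 N (x of slab_center in the frame of jig between 0.04 and 0.048 m and y of slab_center in the frame of jig between -0.044 and -0.036 m and z of slab_center in the frame of jig between 0.018 and 0.024 m and value of joint flap between 0.16 and 0.25 rad and contact force between flap and slab above 0.5 N and linear speed of slab below 0.01 m/s and angle between the x axis of slab_center and the x axis of jig, either way round below 0.06 rad); the robot touches nothing.
It fails at once if the slab is lifted more than 10 mm or tipped (z of slab_center in the frame of jig above 0.031 m or angle between slab_center's own z axis and vertical above 0.15 rad).
It fails at once if the flap comes down on the slab before it is home (x of slab_center in the frame of jig between -0.02 and 0.036 m and value of joint flap below 0.25 rad).
It fails at once if a bystander is moved by more than 30 mm (distance of any of cup_rim, cutter, jar, brush, spare, bowl, spatula from where it was at the start of the episode above 0.03 m).
It also fails if it takes over 45 s, if anything falls off the work surface, if the arm or the gripper's body presses on something with over 40 N, if the wrist force passes 120 N, or if a joint passes its speed limit or range.

## Working session

There is one attempt and no reset: what is moved stays moved. The work goes in short steps, Python scripts to look and compute and a tool call to move; the robot and the scene stay as the last step left them, time stands still between calls to the robot, and variables do not carry over. Pictures are saved under pics/ and viewed, and the job is handed in when it is done.

Besides the shell and the picture viewer there is one more tool, called after "Request:" as name([rows], argument=value, ...), one row to a line, values as JSON. send_rows: Moves the arm, as the interface text tells. Its arguments: {"type":"object","properties":{"steps":{"type":"array"},"newtons":{"type":"number"}},"required":["steps"]}

```bash
mkdir -p pics; ls; python3 - <<'E'
from plant import manip, eyes
import cv2,numpy as np
print(manip.observe(), manip.grasp_offset)
for n in ("scene","side","wrist"):
    c=eyes.calibration(n);print(n,c)
    p,d=eyes.get_image(n)
    cv2.imwrite(f"pics/{n}0.png",p[:,:,::-1]);np.save(f"pics/{n}0.npy",d)
E
```

```text
pics
{'clock': 0.0, 'qpos': array([-9.16404181e-01,  3.85559323e-01,  6.61238846e-03, -4.76757024e-04,
       -1.19399993e+00, -2.58601018e-01]), 'joint_velocities': array([ 1.99032983e-03,  1.59527419e-03, -6.16646216e-05, -5.60060940e-04,
        6.12959408e-04,  1.39630377e-03]), 'effort': array([-6.84241277e-04, -3.92288911e+01,  1.88399166e+01,  4.18614998e+00,
       -4.66918369e-03,  3.97118541e-06]), 'position': array([ 240.74629178, -576.13548994,  230.21795685]), 'tool_rot': array([-1.74051563e+00, -2.61310575e+00, -1.74881591e-03]), 'wrist_force': array([-0.86429716,  0.04945761, -0.07037169]), 'moment': array([ 0.00832752,  0.02608107, -0.0132954 ]), 'grip_width': 0.99940680596116} 18.700000000000003
scene {'mtx': array([[454.58458533,   0.        , 259.32358629],
       [  0.        , 454.58458533, 191.6994042 ],
       [  0.        ,   0.        ,   1.        ]]), 'xyz': array([1402.0111792 , -121.96144895, 1075.62397394]), 'attitude': array([-1.90453324, -1.6876301 ,  0.62716742])}
side {'mtx': array([[487.38073933,   0.        , 253.56924193],
       [  0.        , 487.38073933, 196.81795829],
       [  0.        ,   0.        ,   1.        ]]), 'xyz': array([-483.12968887,  956.39325735, 1137.59681437]), 'attitude': array([-0.99968407,  2.32563821, -1.16023556])}
wrist {'mtx': array([[297.31863964,   0.        , 255.25452675],
       [  0.        , 297.31863964, 192.52291111],
       [  0.        ,   0.        ,   1.        ]]), 'xyz': array([ 164.80169076, -608.46188823,  372.08583741]), 'attitude': array([1.62767758, 2.4420625 , 0.40757059])}
```

View pics/scene0.png

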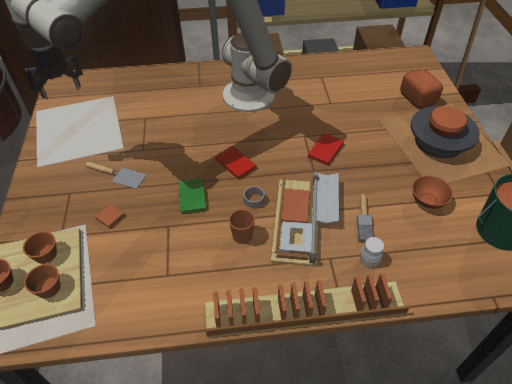

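View pics/side0.png

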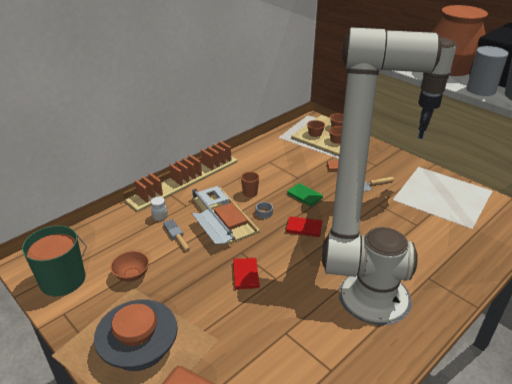

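View pics/wrist0.png

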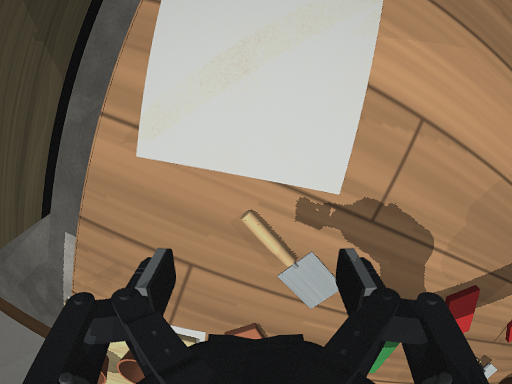

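The slab candidates in the scene view are the terracotta block in the jig at (296,203), red ones at (237,162) and (326,149), a green one at (193,196), and the small spare tile at (110,216). I choose the one lying in the jig lane, and I'll check it in a close crop.

```bash
python3 - <<'E'
import cv2
a=cv2.imread("pics/scene0.png")[160:280,230:390];cv2.imwrite("pics/c1.png",cv2.resize(a,None,fx=5,fy=5,interpolation=cv2.INTER_CUBIC))
a=cv2.imread("pics/side0.png")[170:260,150:290];cv2.imwrite("pics/c2.png",cv2.resize(a,None,fx=5.5,fy=5.5,interpolation=cv2.INTER_CUBIC))
E
```

```text
(no output)
```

View pics/c1.png

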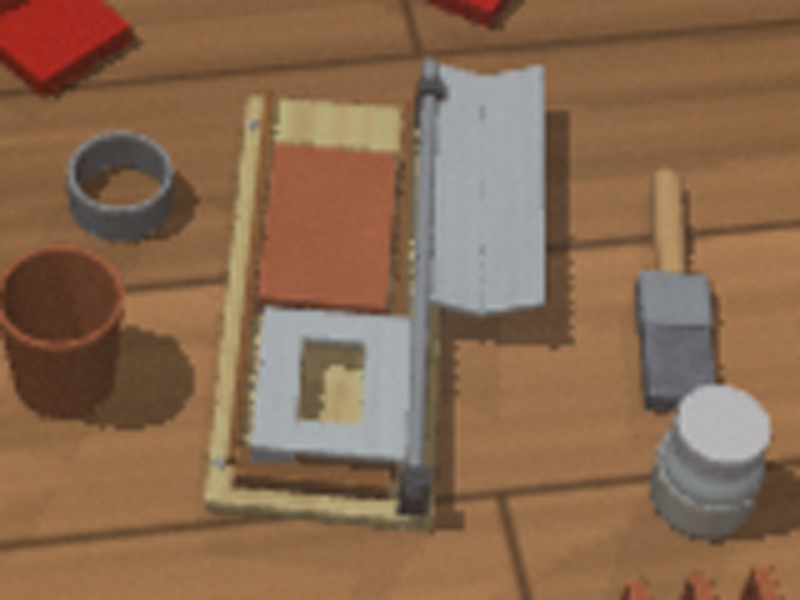

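View pics/c2.png

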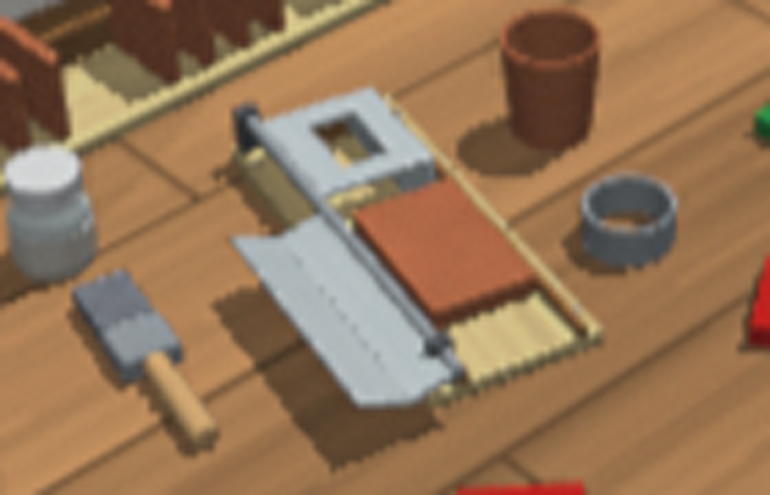

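Both crops confirm it: the terracotta slab lies in the lane with its far edge near the flap, and the pedal is on the jig's left. Next I'll measure the slab and jig from masks and depth.

```bash
cat > h.py <<'E'
import numpy as np,cv2
from scipy.spatial.transform import Rotation as R
def cloud(c,d):
    K=c["mtx"];v,u=np.mgrid[:d.shape[0],:d.shape[1]]
    P=np.stack([(u-K[0,2])/K[0,0]*d,(v-K[1,2])/K[1,1]*d,d],-1)
    return P@R.from_rotvec(c["attitude"]).as_matrix().T+c["xyz"]
def plane(c,uv,z):
    K=c["mtx"];uv=np.asarray(uv,float).reshape(-1,2)
    r=np.c_[(uv[:,0]-K[0,2])/K[0,0],(uv[:,1]-K[1,2])/K[1,1],np.ones(len(uv))]@R.from_rotvec(c["attitude"]).as_matrix().T
    o=np.array(c["xyz"]);return o+r*((z-o[2])/r[:,2])[:,None]
E
python3 - <<'E'
from h import *
from plant import eyes
for n,roi in (("scene",(160,280,230,390)),("side",(170,260,150,290))):
    c=eyes.calibration(n);p=cv2.imread(f"pics/{n}0.png");d=np.load(f"pics/{n}0.npy")
    hsv=cv2.cvtColor(p,cv2.COLOR_BGR2HSV)
    P=cloud(c,d)
    m=np.zeros(d.shape,np.uint8);a,b,e,f=roi
    s=(hsv[...,1]>130)&(hsv[...,2]>120)&((hsv[...,0]<11))
    m[a:b,e:f]=s[a:b,e:f]*255
    k,l,st,ce=cv2.connectedComponentsWithStats(m)
    for i in range(1,k):
        if st[i,4]>150:
            w=plane(c,np.argwhere(l==i)[:,::-1],30)
            print(n,st[i],ce[i],cv2.minAreaRect(w[:,:2].astype(np.float32)), "depth z",np.median(P[l==i][:,2]))
    # gray pixels
    g=(hsv[...,1]<70)&(hsv[...,2]>110);m=np.zeros(d.shape,np.uint8);m[a:b,e:f]=g[a:b,e:f]*255
    k,l,st,ce=cv2.connectedComponentsWithStats(m)
    for i in range(1,k):
        if st[i,4]>100:
            w=P[l==i];print(n,"gray",st[i],ce[i],w.min(0),w.max(0))
E
```

```text
scene [230 160  26  16 276] [240.94202899 166.04710145] ((395.9908752441406, -65.72416687011719), (60.697265625, 75.83668518066406), 34.061302185058594) depth z 18.054045370817335
scene [282 189  27  33 767] [295.30508475 205.1029987 ] ((577.0341186523438, 78.98332977294922), (74.08563232421875, 116.47708892822266), 76.26568603515625) depth z 29.939702846123737
scene gray [ 280  172   59   81 2020] [314.71633663 213.1470297 ] [ 463.44522983 -121.96144895    7.37756615] [1402.0111792   228.29779562 1075.62397394]
scene gray [358 214  14  21 163] [363.98773006 220.3006135 ] [625.06827513 244.61172116  10.40593153] [699.03249832 294.8599323   24.18364828]
scene gray [361 234  23  29 373] [372.11796247 247.63002681] [698.62280156 226.06970521  12.07230414] [798.59849237 277.4265136   80.84245175]
side [215 203  32  24 424] [230.13207547 214.55660377] ((572.69189453125, 78.80220794677734), (73.8064193725586, 119.50682830810547), 76.90693664550781) depth z 32.22230724394001
side gray [ 192  186   43   58 1103] [212.66001813 216.34995467] [-483.12968887  -27.41424686   -1.45479154] [ 766.98998002  956.39325735 1137.59681437]
side gray [150 196  17  18 230] [158.0826087  204.58695652] [ 7.35522781e+02  1.76241903e+02 -5.45622350e-01] [864.30996841 281.65913073  83.80920627]
side gray [163 219  20  17 177] [172.49152542 227.27683616] [622.42744538 241.07762617  12.83770317] [715.70236964 292.6652979   27.57663242]
```

```bash
python3 - <<'E'
from h import *
from plant import eyes
yaw=np.deg2rad(-13.4);Rz=np.array([[np.cos(yaw),-np.sin(yaw)],[np.sin(yaw),np.cos(yaw)]])
for n in ("scene","side"):
    c=eyes.calibration(n);p=cv2.imread(f"pics/{n}0.png");d=np.load(f"pics/{n}0.npy")
    P=cloud(c,d);q=(P[...,:2]-[575,79])@Rz
    q=np.dstack([q,P[...,2]])
    s=(d>0)&(abs(q[...,0])<270)&(abs(q[...,1])<180)&(P[...,2]<100)
    im=np.zeros((560,760,3),np.uint8)
    # ortho at 2px/mm using depth: x->right, y->up ; left colour, 
    X=q[s];C=p[s]
    u=(330+X[:,0]*1.6).astype(int);v=(280-X[:,1]*1.6).astype(int)
    o=np.argsort(X[:,2])
    for a,b,cc in zip(u[o],v[o],C[o]): cv2.circle(im,(a,b),2,tuple(int(k) for k in cc),-1)
    for t in range(-200,260,20):
        cv2.line(im,(int(330+t*1.6),0),(int(330+t*1.6),6 if t%100 else 20),(255,255,255),1)
    for t in range(-160,161,20):
        cv2.line(im,(0,int(280-t*1.6)),(6 if t%100 else 20,int(280-t*1.6)),(255,255,255),1)
    cv2.imwrite(f"pics/o_{n}.png",im)
    # straight lines: sample rail/axle: high points z 36..46 ridge
    a=s&(P[...,2]>38)&(P[...,2]<48)&(q[...,1]>35)&(q[...,1]<75)&(abs(q[...,0])<150)
    print(n,a.sum())
    for x0 in range(-150,240,15):
        b=s&(abs(q[...,0]-x0)<8)
        for lo,hi in ((37,47),):
            e=b&(q[...,2]>lo)&(q[...,2]<hi)&(q[...,1]<62)&(q[...,1]>40)
            if e.sum(): print(x0,e.sum(),q[e].mean(0).round(1),q[e][:,2].max().round(1),end=' | ')
    print()
E
```

```text
scene 410
-135 1 [-128.8   59.4   37.8] 37.8 | -120 11 [-118.5   55.2   42. ] 47.0 | -105 10 [-104.2   55.    44.7] 46.0 | -90 15 [-91.1  56.3  41.5] 46.4 | -75 15 [-75.   56.4  41.5] 46.5 | -60 17 [-59.2  56.6  41.9] 46.9 | -45 13 [-43.5  57.1  41.2] 44.5 | -30 9 [-29.8  56.7  42. ] 45.9 | -15 15 [-15.2  56.2  41.3] 45.4 | 0 16 [ 0.4 55.8 41.8] 45.7 | 15 16 [15.  56.2 41.5] 46.3 | 30 17 [31.1 57.  42.2] 46.4 | 45 15 [44.7 56.9 41.9] 44.1 | 60 14 [60.3 56.8 41.5] 44.5 | 75 30 [75.3 52.  41.4] 46.2 | 90 32 [89.8 51.6 40.6] 45.9 | 105 37 [104.   52.3  40.6] 45.9 | 120 36 [120.1  51.5  40.6] 44.3 | 135 32 [135.2  50.3  41.3] 45.3 | 150 36 [149.6  51.2  41.1] 45.1 | 165 32 [164.3  51.7  41.5] 46.1 | 180 20 [182.7  56.1  43.2] 46.4 | 195 3 [188.   56.3  39.7] 41.0 | 
side 275
-135 5 [-128.7   54.    42.6] 45.4 | -120 11 [-122.2   56.1   40.8] 46.0 | -105 14 [-106.1   55.2   43.3] 46.9 | -90 8 [-89.   53.8  44.1] 46.9 | -75 10 [-75.9  56.7  41.8] 46.7 | -60 12 [-59.4  56.2  42.2] 46.2 | -45 12 [-43.7  57.4  41.5] 45.4 | -30 9 [-27.9  54.7  43.6] 45.3 | -15 13 [-15.   56.3  43.3] 46.7 | 0 9 [-1.8 56.2 42.9] 46.9 | 15 9 [15.3 55.2 42.8] 45.4 | 30 10 [30.2 56.5 42. ] 44.7 | 45 8 [46.  57.4 42.2] 46.7 | 60 7 [58.1 55.5 41.4] 45.4 | 75 15 [76.3 50.4 42.8] 46.1 | 90 14 [90.  49.3 42.1] 45.5 | 105 10 [104.   50.1  41.9] 45.8 | 120 12 [119.8  50.6  41.4] 47.0 | 135 13 [136.8  50.8  43.2] 46.3 | 150 14 [149.3  49.9  42.7] 46.8 | 165 9 [165.1  51.2  41.6] 44.7 | 180 7 [179.9  56.1  44. ] 46.3 | 195 1 [189.1  48.3  44.8] 44.8 |
```

View pics/o_scene.png

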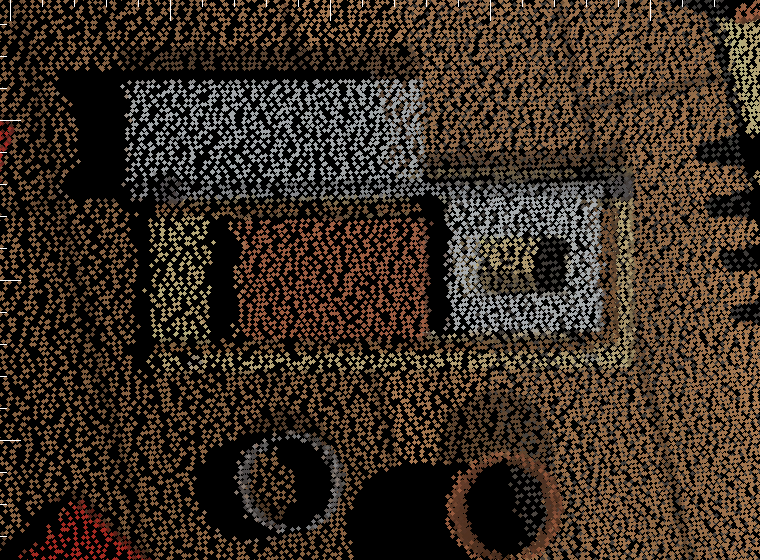

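View pics/o_side.png

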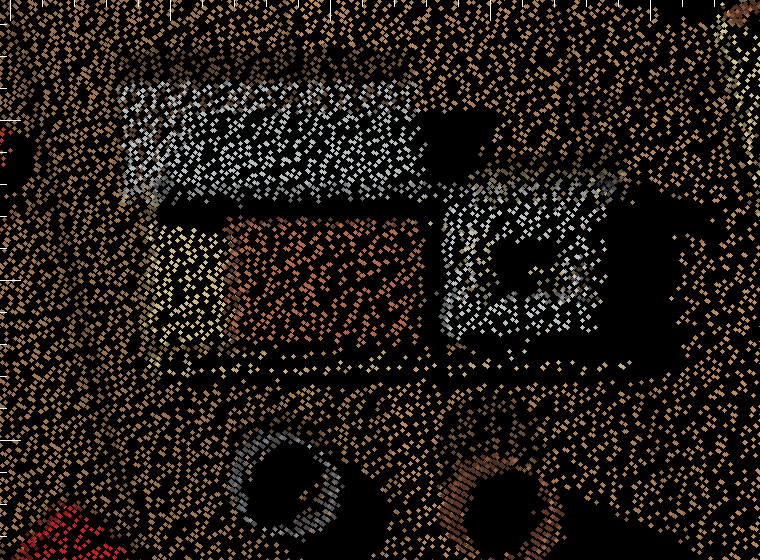

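I have the jig at roughly world (635, 107), yaw −13.4°, and the slab at jig x ≈ −52. The plan is to align tool x with jig y and tool y with jig x. With the gripper open and the TCP at jig y = +10, the left tip sits on the pedal and the right tip behind the slab.

```bash
cat >> h.py <<'E'
J0=np.array([635.,107.]);YAW=np.deg2rad(-13.4)
def tgt(jx,jy,z):
    "remaining shift in tool axes (m) to jig-frame point, and turn"
    from plant import manip
    s=manip.observe();T=R.from_rotvec(s["tool_rot"]).as_matrix()
    c,w=np.cos(YAW),np.sin(YAW)
    p=np.array([*(J0+[c*jx-w*jy,w*jx+c*jy]),z])
    D=np.array([[-w,c,0],[c,w,0],[0,0,-1.]]).T
    dR=R.from_matrix(T.T@D).as_rotvec()
    dp=s["position"]-[*J0,0]
    print("t",s["clock"],"pos",s["position"].round(1),"jig",np.round([c*dp[0]+w*dp[1],-w*dp[0]+c*dp[1],dp[2]],1),"F",s["wrist_force"].round(2),"w",s["grip_width"])
    print("shift tool now(mm)",(T.T@(p-s["position"])).round(1),"after turn",(D.T@(p-s["position"])).round(1),"turn",dR.round(4))
E
python3 -c "
from h import *
tgt(-133,10,230)"
```

```text
t 0.15 pos [ 240.8 -576.3  230.5] jig [-225.1 -756.   230.5] F [ 0.1  -0.32 -0.56] w 0.9985262884663112
shift tool now(mm) [565.  525.5   1.4] after turn [7.66e+02 9.21e+01 5.00e-01] turn [-6.000e-04 -1.600e-03  6.295e-01]
```

Request:
send_rows([
  [[0,0,0,0,0,0.105,1],[0,0,0,0,0,0.105,1],[0,0,0,0,0,0.105,1],[0,0,0,0,0,0.105,1],[0,0,0,0,0,0.105,1],[0,0,0,0,0,0.105,1],[0.03,0.004,0,0,0,0,1],[0.03,0.004,0,0,0,0,1]],
])

```text
clock: 0.82
position: [262.3, -520.0, 230.1]
tool_rot: [-2.467, -1.942, -0.0]
wrist_force: [0.4, 0.5, -0.0]
grip_width: 0.999
```

Request:
send_rows([
  [[0.038,0.0046,0,0,0,0,1],[0.038,0.0046,0,0,0,0,1],[0.038,0.0046,0,0,0,0,1],[0.038,0.0046,0,0,0,0,1],[0.038,0.0046,0,0,0,0,1],[0.038,0.0046,0,0,0,0,1],[0.038,0.0046,0,0,0,0,1],[0.038,0.0046,0,0,0,0,1]],
])

```text
clock: 1.48
position: [369.0, -231.2, 231.3]
tool_rot: [2.466, 1.946, 0.0]
wrist_force: [2.1, -1.1, 0.2]
grip_width: 1.003
```

Request:
send_rows([
  [[0.038,0.0046,0,0,0,0,1],[0.038,0.0046,0,0,0,0,1],[0.038,0.0046,0,0,0,0,1],[0.038,0.0046,0,0,0,0,1],[0.038,0.0046,0,0,0,0,1],[0.038,0.0046,0,0,0,0,1],[0.038,0.0046,0,0,0,0,1],[0.038,0.0046,0,0,0,0,1]],
])

```text
clock: 2.15
position: [475.4, 56.1, 231.3]
tool_rot: [-2.465, -1.947, -0.0]
wrist_force: [0.7, -1.4, 0.9]
grip_width: 1.0
```

```bash
python3 -c "
from h import *
tgt(-133,10,120)"
```

```text
t 2.15 pos [475.4  56.1 231.3] jig [-143.5  -86.5  231.3] F [ 0.71 -1.42  0.9 ] w 0.9995057566952091
shift tool now(mm) [ 96.5  10.5 111.3] after turn [ 96.5  10.5 111.3] turn [-0.     -0.0001  0.0002]
```

Request:
send_rows([
  [[0.033,0.0036,0,0,0,0,1],[0.033,0.0036,0,0,0,0,1],[0.031,0.0033,0,0,0,0,1],[0,0,0.037,0,0,0,1],[0,0,0.037,0,0,0,1],[0,0,0.037,0,0,0,1],[0,0,0,0,0,0,1],[0,0,0,0,0,0,1]],
])

```text
clock: 2.82
position: [507.3, 145.4, 119.2]
tool_rot: [2.465, 1.947, -0.008]
wrist_force: [-0.0, 0.4, 1.6]
grip_width: 1.004
```

```bash
python3 -c "
from h import *
tgt(-133,10,60)
from plant import eyes
for n in ('scene','side','wrist'):
    p,d=eyes.get_image(n);np.save(f'pics/{n}1.npy',d);cv2.imwrite(f'pics/{n}1.png',p[:,:,::-1])
a=cv2.imread('pics/scene1.png')[100:280,230:390];b=cv2.imread('pics/side1.png')[130:260,150:290]
a=cv2.resize(a,(480,540));b=cv2.resize(b,(300,279));c=cv2.resize(cv2.imread('pics/wrist1.png'),(320,240))
m=np.zeros((540,800,3),np.uint8);m[:,:480]=a;m[:279,480:780]=b;m[290:530,480:]=c
cv2.imwrite('pics/m1.png',m)"
```

```text
t 2.8167 pos [507.3 145.4 119.2] jig [-133.1    7.8  119.2] F [-0.03  0.4   1.58] w 1.0038650477998634
shift tool now(mm) [ 2.5  0.3 59.2] after turn [ 2.2  0.1 59.2] turn [-0.0029  0.0039  0.0001]
```

View pics/m1.png

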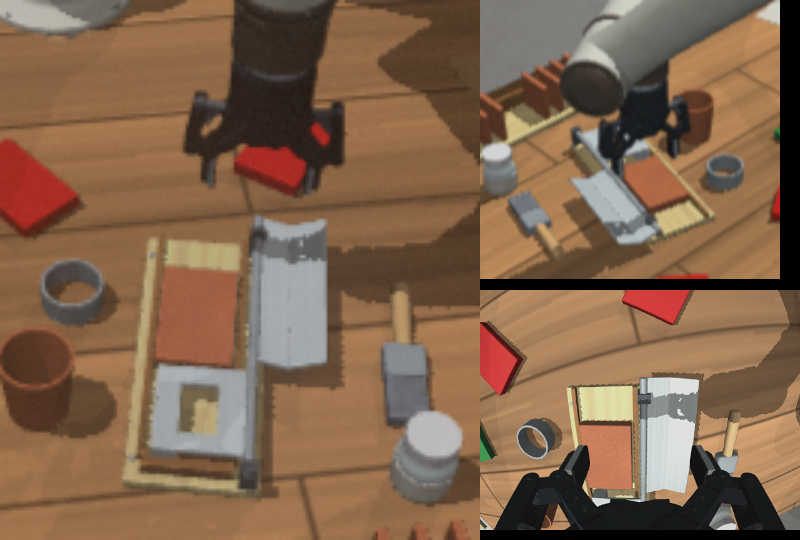

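View pics/wrist1.png

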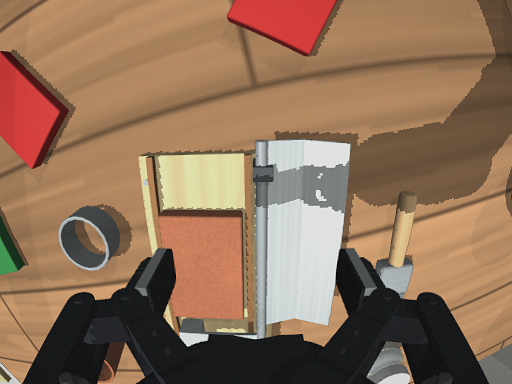

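The wrist view shows the slab's near edge at about (162,213)–(243,211), the axle end at (262,143) and the near pedal corners at (268,142) and (351,143). I'll cross-check these against the jig frame.

```bash
cat >> h.py <<'E'
def wplane(c,uv,z):
    K=c["mtx"];uv=np.asarray(uv,float);x=(uv-K[:2,2])/K[0,0];r=np.linalg.norm(x,axis=1,keepdims=True)
    ray=np.c_[x/r*np.sin(r),np.cos(r)]@R.from_rotvec(c["attitude"]).as_matrix().T
    o=np.array(c["xyz"]);z=np.broadcast_to(z,len(uv));return o+ray*((z-o[2])/ray[:,2])[:,None]
def tojig(P):
    c,w=np.cos(YAW),np.sin(YAW);d=np.asarray(P)[:,:2]-J0
    return np.c_[d@[c,w],d@[-w,c]]
E
python3 -c "
from h import *
from plant import eyes
c=eyes.calibration('wrist')
names=['slab TL','slab TR','slab BR','slab BL','axle end','ped in','ped out','base L','base R', 'ped far out']
uv=[(162,212),(243,210),(243,319),(174,314),(262,141),(268,142),(351,143),(140,155),(250,153),(328,325)]
z=[30,30,30,30,38,30,45,20,20,45]
for n,j in zip(names,tojig(wplane(c,uv,z))):print(n,j.round(1))
"
```

```text
slab TL [-115.3  -71.8]
slab TR [-117.6    0. ]
slab BR [ 7.4 -2.4]
slab BL [  4.  -76.5]
axle end [-177.9   15.6]
ped in [-175.9   20.6]
ped out [-178.8   84.3]
base L [-165.   -90.7]
base R [-164.9    6.1]
ped far out [ 5.9 85.3]
```

Request:
send_rows([
  [[0.002,-0.005,0.02,0,0,0,1],[0,0,0.03,0,0,0,1],[0,0,0.03,0,0,0,1],[0,0,0,0,0,0,1],[0,0,0,0,0,0,1]],
])

```text
clock: 3.38
position: [504.4, 149.4, 41.4]
tool_rot: [2.465, 1.947, 0.001]
wrist_force: [0.3, -0.2, 1.0]
grip_width: 0.998
```

```bash
cat >> h.py <<'E'
def look(k):
    from plant import eyes
    for n in ('scene','side','wrist'):
        p,d=eyes.get_image(n);np.save(f'pics/{n}{k}.npy',d);cv2.imwrite(f'pics/{n}{k}.png',p[:,:,::-1])
    a=cv2.imread(f'pics/scene{k}.png')[140:280,240:360];b=cv2.imread(f'pics/side{k}.png')[150:250,170:270]
    a=cv2.resize(a,(480,560),interpolation=2);b=cv2.resize(b,(300,300),interpolation=2);c=cv2.resize(cv2.imread(f'pics/wrist{k}.png'),(320,240),interpolation=3)
    m=np.zeros((560,800,3),np.uint8);m[:,:480]=a;m[:300,480:780]=b;m[310:550,480:]=c
    cv2.imwrite(f'pics/m{k}.png',m)
E
python3 -c "
from h import *
tgt(-138,10,6)
look(2)"
```

```text
t 3.3833 pos [504.4 149.4  41.4] jig [-136.9   10.9   41.4] F [ 0.27 -0.2   1.01] w 0.9984206427239634
shift tool now(mm) [-0.9 -1.1 35.4] after turn [-0.9 -1.1 35.4] turn [ 0.0007 -0.0001  0.    ]
```

View pics/m2.png

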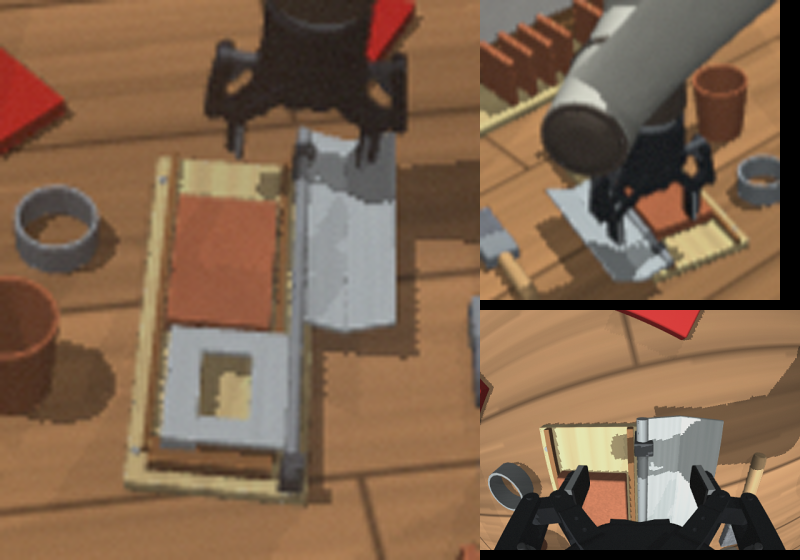

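Request:
send_rows([
  [[0,0,0.008,0,0,0,1],[0,0,0.008,0,0,0,1],[0,0,0.008,0,0,0,1],[0,0,0,0,0,0,1],[0,0,0,0,0,0,1]],
])

```text
clock: 3.95
position: [503.9, 149.2, 16.1]
tool_rot: [2.465, 1.947, -0.0]
wrist_force: [0.5, -0.6, 3.5]
grip_width: 0.996
```

```bash
python3 -c "
from h import *
tgt(-138,10,6)
look(3)"
```

```text
t 3.95 pos [503.9 149.2  16.1] jig [-137.3   10.7   16.1] F [ 0.52 -0.59  3.47] w 0.9963220550439623
shift tool now(mm) [-0.7 -0.7 10.1] after turn [-0.7 -0.7 10.1] turn [-0.      0.0003 -0.    ]
```

View pics/m3.png

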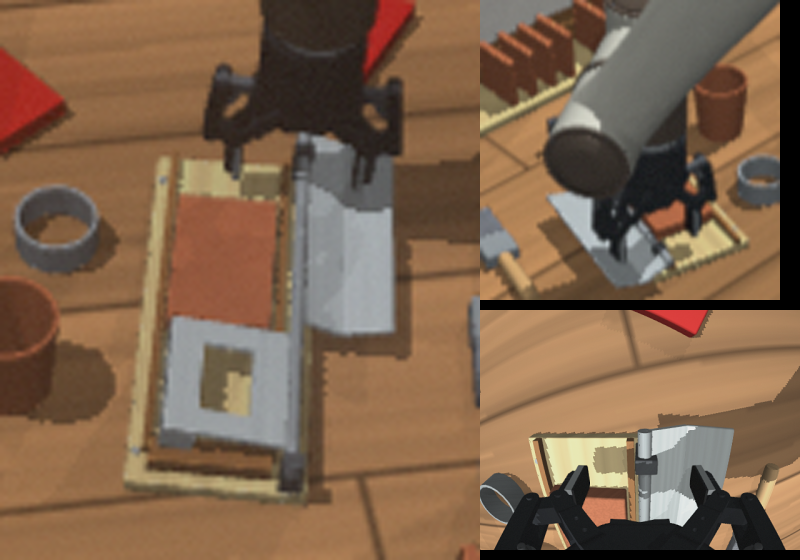

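The flap is rising under about 3.5 N, and the right tip is inside the lane behind the slab. I'll go on down.

Request:
send_rows([
  [[0,0,0.004,0,0,0,1],[0,0,0.004,0,0,0,1],[0,0,0.003,0,0,0,1],[0,0,0,0,0,0,1],[0,0,0,0,0,0,1]],
])

```text
clock: 4.52
position: [502.9, 147.8, 5.6]
tool_rot: [2.466, 1.946, -0.004]
wrist_force: [-2.1, -4.7, 6.7]
grip_width: 1.004
```

```bash
cat >> h.py <<'E'
def flap(k):
    "flap angle: slope of depth points of flap plane in jig frame"
    from plant import eyes
    for n in ('scene','side'):
        c=eyes.calibration(n);d=np.load(f'pics/{n}{k}.npy');P=cloud(c,d).reshape(-1,3)
        hsv=cv2.cvtColor(cv2.imread(f'pics/{n}{k}.png'),cv2.COLOR_BGR2HSV).reshape(-1,3)
        j=tojig(P);m=(d.ravel()>0)&(j[:,0]>25)&(j[:,0]<110)&(j[:,1]>-70)&(j[:,1]<0)&(P[:,2]>36)&(hsv[:,1]<70)&(P[:,2]<110)
        if m.sum()>30:
            a=np.polyfit(j[m,1],P[m,2],1);print(n,m.sum(),"flap angle",-np.arctan(a[0]).round(3))
        m2=(d.ravel()>0)&(abs(P[:,2]-28)<8)&(j[:,0]>-150)&(j[:,0]<19)&(j[:,1]>-74)&(j[:,1]<-5)&(hsv[:,0]<11)&(hsv[:,1]>130)&(hsv[:,2]>110)
        if m2.sum()>30: print(n,"slab x",j[m2,0].min().round(1),j[m2,0].max().round(1), "y",j[m2,1].min().round(1),j[m2,1].max().round(1))
E
python3 -c "
from h import *
tgt(-138,10,6)
look(4)
for k in (0,3,4): flap(k)"
```

```text
t 4.5167 pos [502.9 147.8   5.6] jig [-137.9    9.1    5.6] F [-2.08 -4.73  6.7 ] w 1.0036883795489124
shift tool now(mm) [ 0.9 -0.1 -0.4] after turn [ 0.9 -0.1 -0.4] turn [-0.0015  0.0023 -0.0008]
scene 424 flap angle 0.003
scene slab x -110.7 9.4 y -74.0 -5.2
side 180 flap angle -0.0
side slab x -117.6 5.1 y -73.9 -5.1
scene 454 flap angle 0.14
scene slab x -111.3 7.3 y -73.9 -5.1
side slab x -116.4 -75.9 y -73.9 -6.2
scene 471 flap angle 0.362
scene slab x -109.6 4.0 y -74.0 -5.0
side slab x -116.2 -71.9 y -73.1 -5.2
```

View pics/m4.png

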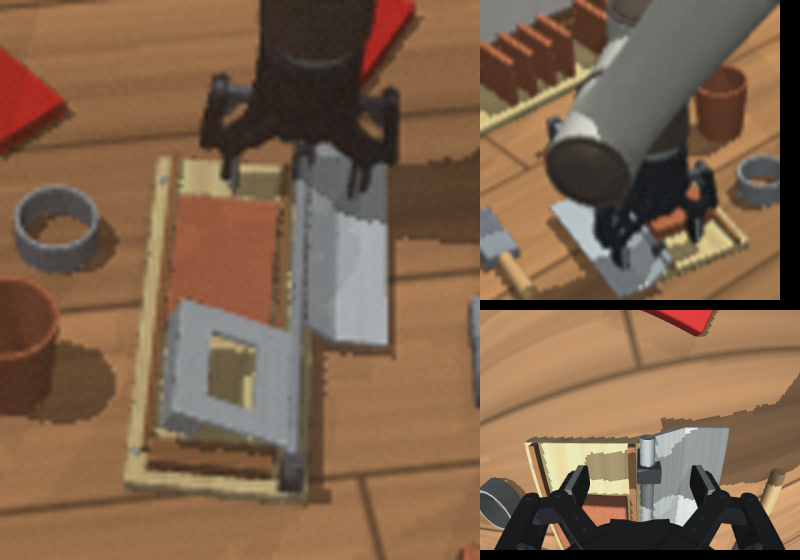

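Flap angle is 0.36 and the slab hasn't moved (x ≈ −53). I'll go 1 mm lower, then push slowly along tool y, which is jig x.

Request:
send_rows([
  [[0,0,0.001,0,0,0,1],[0,0.003,0,0,0,0,1],[0,0.004,0,0,0,0,1],[0,0.004,0,0,0,0,1],[0,0.004,0,0,0,0,1],[0,0.004,0,0,0,0,1],[0,0.004,0,0,0,0,1],[0,0,0,0,0,0,1]],
])

```text
clock: 5.33
position: [524.5, 143.2, 4.3]
tool_rot: [-2.465, -1.946, 0.006]
wrist_force: [-4.7, -0.3, 6.4]
grip_width: 1.0
```

```bash
python3 -c "
from h import *
tgt(-26,10,5)
look(5);flap(5)"
```

```text
t 5.3333 pos [524.5 143.2   4.3] jig [-115.9    9.6    4.3] F [-4.65 -0.26  6.36] w 0.9999808221309857
shift tool now(mm) [ 0.4 89.9 -1. ] after turn [ 0.4 89.9 -0.7] turn [-0.0032  0.0023 -0.0005]
scene 471 flap angle 0.377
scene slab x -104.0 2.9 y -73.9 -5.0
side slab x -108.6 -49.4 y -73.4 -5.0
```

View pics/m5.png

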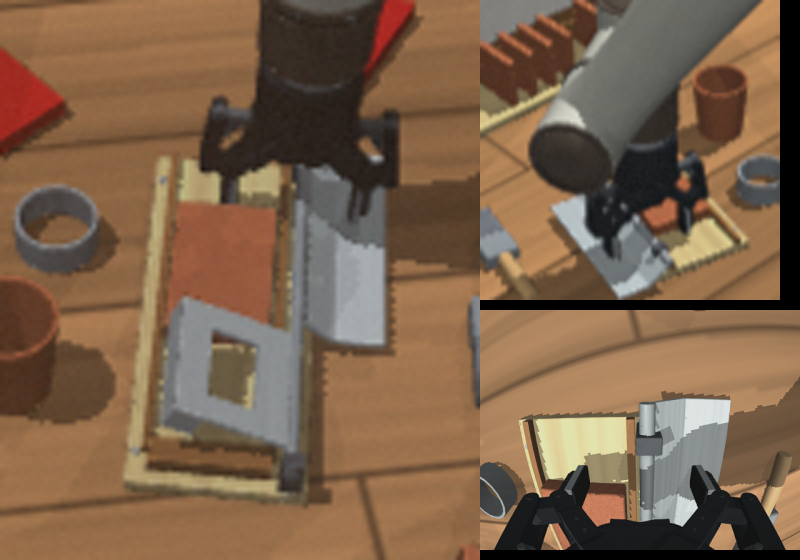

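The slab is following with the flap at 0.377. I'll keep pushing.

Request:
send_rows([
  [[0,0.005,0,0,0,0,1],[0,0.005,0,0,0,0,1],[0,0.005,0,0,0,0,1],[0,0.005,0,0,0,0,1],[0,0.005,0,0,0,0,1],[0,0.005,0,0,0,0,1],[0,0.005,0,0,0,0,1],[0,0.003,0,0,0,0,1]],
])

```text
clock: 6.15
position: [560.8, 134.6, 4.2]
tool_rot: [-2.465, -1.945, 0.008]
wrist_force: [-7.4, 2.0, 7.1]
grip_width: 1.004
```

```bash
python3 -c "
from h import *
tgt(-26,10,5)
look(6);flap(6)"
```

```text
t 6.15 pos [560.8 134.6   4.2] jig [-78.6   9.6   4.2] F [-7.39  2.03  7.09] w 1.0035951039359856
shift tool now(mm) [ 0.4 52.6 -1. ] after turn [ 0.4 52.6 -0.8] turn [-0.0045  0.0026 -0.0007]
scene 470 flap angle 0.382
scene slab x -67.0 0.7 y -73.9 -5.0
side slab x -70.1 -4.0 y -73.5 -5.8
```

View pics/m6.png

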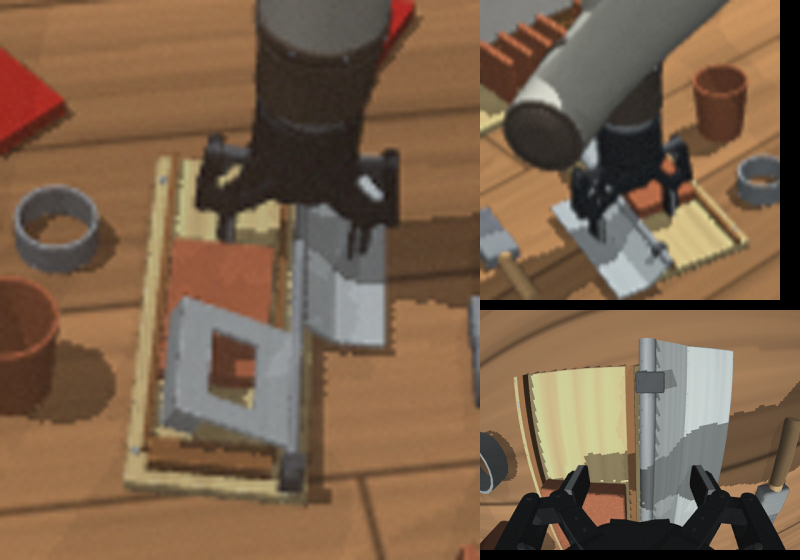

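Request:
send_rows([
  [[0,0.005,0,0,0,0,1],[0,0.006,0,0,0,0,1],[0,0.006,0,0,0,0,1],[0,0.006,0,0,0,0,1],[0,0.006,0,0,0,0,1],[0,0.006,0,0,0,0,1],[0,0.005,0,0,0,0,1],[0,0.004,0,0,0,0,1]],
])

```text
clock: 6.97
position: [603.4, 124.6, 4.3]
tool_rot: [-2.464, -1.945, 0.008]
wrist_force: [-6.5, 2.4, 7.7]
grip_width: 0.997
```

```bash
python3 -c "
from h import *
tgt(-26,10,5)
look(7);flap(7)"
```

```text
t 6.9667 pos [603.4 124.6   4.3] jig [-34.8   9.8   4.3] F [-6.46  2.35  7.67] w 0.997335882737207
shift tool now(mm) [ 0.2  8.8 -0.8] after turn [ 0.2  8.8 -0.7] turn [-0.0049  0.0024 -0.0007]
scene 467 flap angle 0.38
scene slab x -24.1 2.1 y -73.8 -6.7
side slab x -25.7 13.4 y -72.9 -5.3
```

View pics/m7.png

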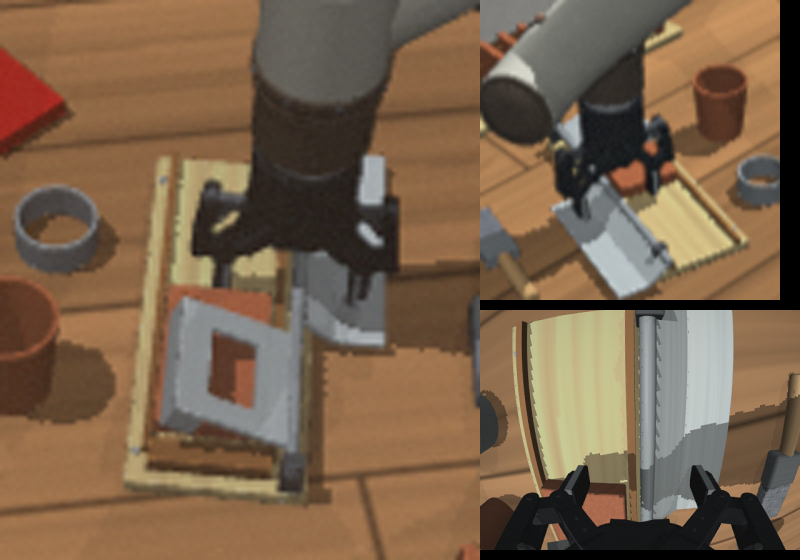

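About 10 mm remain. I'll take small rows and watch for the force rise at the stop.

Request:
send_rows([
  [[0,0.002,0,0,0,0,1],[0,0.002,0,0,0,0,1],[0,0.002,0,0,0,0,1],[0,0.002,0,0,0,0,1],[0,0,0,0,0,0,1]],
])

```text
clock: 7.53
position: [611.4, 122.7, 4.3]
tool_rot: [-2.464, -1.945, 0.007]
wrist_force: [-5.0, 1.1, 6.1]
grip_width: 1.0
```

Request:
send_rows([
  [[0,0.001,0,0,0,0,1],[0,0.001,0,0,0,0,1],[0,0,0,0,0,0,1]],
])

```text
clock: 7.78
position: [613.0, 122.3, 4.3]
tool_rot: [-2.464, -1.945, 0.008]
wrist_force: [-6.7, 1.2, 6.9]
grip_width: 1.001
```

Request:
send_rows([
  [[0,0.001,0,0,0,0,1],[0,0.001,0,0,0,0,1],[0,0,0,0,0,0,1]],
])

```text
clock: 8.03
position: [613.3, 122.1, 4.2]
tool_rot: [-2.464, -1.942, 0.012]
wrist_force: [-11.0, 3.4, 9.6]
grip_width: 1.0
```

```bash
python3 -c "
from h import *
tgt(-26,10,5)
look(8);flap(8)"
```

```text
t 8.0333 pos [613.3 122.1   4.2] jig [-24.6   9.7   4.2] F [-10.99   3.38   9.63] w 0.9995254293923814
shift tool now(mm) [ 0.3 -1.4 -0.8] after turn [ 0.3 -1.4 -0.8] turn [-0.008   0.0033 -0.0022]
scene 475 flap angle 0.39
scene slab x -14.2 2.8 y -73.8 -6.5
side slab x -19.1 18.5 y -73.8 -5.9
```

View pics/m8.png

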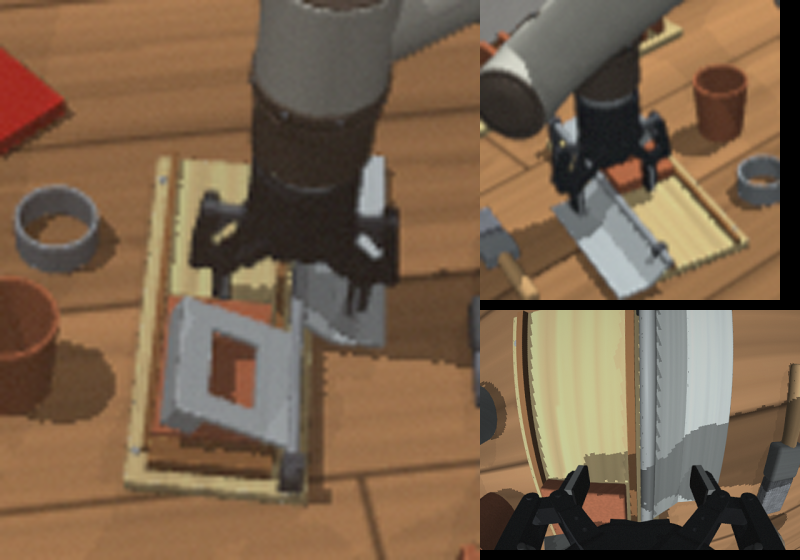

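The force has jumped and the advance has stalled, so the slab looks to be at the stop (edge ≈ −15). One more small push will confirm it.

Request:
send_rows([
  [[0,0.001,0,0,0,0,1],[0,0.001,0,0,0,0,1],[0,0,0,0,0,0,1],[0,0,0,0,0,0,1]],
])

```text
clock: 8.52
position: [613.3, 121.9, 4.1]
tool_rot: [-2.464, -1.939, 0.016]
wrist_force: [-15.9, 7.6, 11.7]
grip_width: 1.002
```

```bash
python3 -c "
from h import *
tgt(-26,10,5)
look(9);flap(9)"
```

```text
t 8.5167 pos [613.3 121.9   4.1] jig [-24.5   9.4   4.1] F [-15.92   7.63  11.72] w 1.0022210161358505
shift tool now(mm) [ 0.6 -1.5 -0.9] after turn [ 0.6 -1.5 -0.9] turn [-0.0114  0.0044 -0.0033]
scene 469 flap angle 0.39
scene slab x -13.0 -0.1 y -73.4 -6.4
side slab x -20.6 18.6 y -73.8 -5.1
```

Home confirmed: the TCP doesn't advance and the force climbs to 17 N. Next I back off, then raise.

Request:
send_rows([
  [[0,-0.003,0,0,0,0,1],[0,-0.004,0,0,0,0,1],[0,-0.004,0,0,0,0,1],[0,0,0,0,0,0,1],[0,0,-0.003,0,0,0,1],[0,0,-0.003,0,0,0,1],[0,0,-0.003,0,0,0,1],[0,0,-0.003,0,0,0,1]],
])

```text
clock: 9.33
position: [607.5, 123.7, 15.9]
tool_rot: [-2.465, -1.946, 0.005]
wrist_force: [-0.4, -0.1, 0.7]
grip_width: 0.999
```

Request:
send_rows([
  [[0,0,-0.003,0,0,0,1],[0,0,-0.003,0,0,0,1],[0,0,-0.006,0,0,0,1],[0,0,-0.01,0,0,0,1],[0,0,-0.02,0,0,0,1],[0,0,-0.03,0,0,0,1],[0,0,-0.03,0,0,0,1],[0,0,-0.03,0,0,0,1]],
])

```text
clock: 10.0
position: [608.4, 123.9, 150.3]
tool_rot: [2.466, 1.947, -0.001]
wrist_force: [1.0, -0.3, -0.2]
grip_width: 1.003
```

Request:
send_rows([
  [[0,-0.03,-0.03,0,0,0,1],[0,-0.03,-0.02,0,0,0,1],[0,-0.03,0,0,0,0,1],[0,-0.03,0,0,0,0,1],[0,0,0,0,0,0,1],[0,0,0,0,0,0,1]],
])

```text
clock: 10.5
position: [491.4, 152.0, 199.2]
tool_rot: [2.464, 1.949, 0.003]
wrist_force: [-0.7, 0.7, 1.0]
grip_width: 1.0
```

```bash
python3 -c "
from h import *
tgt(-26,10,5)
look(10);flap(10)"
```

```text
t 10.5 pos [491.4 152.  199.2] jig [-150.1   10.5  199.2] F [-0.66  0.66  1.03] w 1.000215805668921
shift tool now(mm) [ -0.9 123.9 194.4] after turn [ -0.5 124.1 194.2] turn [ 0.0012 -0.0013  0.0015]
scene 456 flap angle 0.209
scene slab x -13.6 8.7 y -73.5 -6.3
side 169 flap angle 0.182
side slab x -19.1 18.9 y -72.2 -6.5
```

View pics/m10.png

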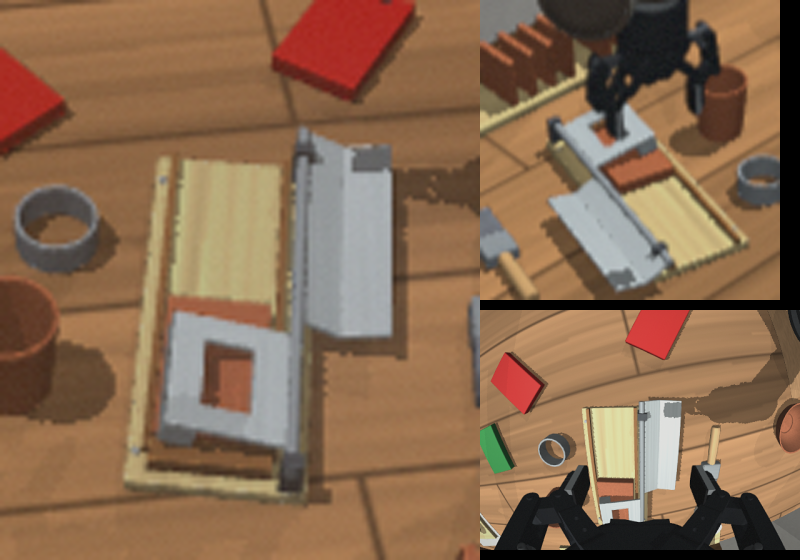

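The flap reads 0.21 with the slab under it. One last check of the slab's near edge in the wrist view.

```bash
python3 -c "
from h import *
from plant import eyes
c=eyes.calibration('wrist');p=cv2.imread('pics/wrist10.png')
h=cv2.cvtColor(p,cv2.COLOR_BGR2HSV);m=((h[...,0]<11)&(h[...,1]>130)&(h[...,2]>120))
v,u=np.nonzero(m);j=tojig(wplane(c,np.c_[u,v],30));s=(abs(j[:,0])<30)&(j[:,1]>-80)&(j[:,1]<0)
j=j[s]
e=[]
for y in range(-70,-8,8):
    k=abs(j[:,1]-y)<4
    if k.sum()>3:e.append((y,j[k,0].min().round(1)))
print(e,np.polyfit(*np.array(e).T,1), j[:,1].min(),j[:,1].max())
for n in ('scene',):
    a=cv2.imread('pics/scene0.png').astype(int);b=cv2.imread('pics/scene10.png').astype(int)
    d=(abs(a-b).sum(2)>90).astype(np.uint8);k,l,st,ce=cv2.connectedComponentsWithStats(d)
    print([x.tolist() for x in st[1:] if x[4]>25])
cv2.imwrite('pics/w10.png',cv2.resize(p[200:384,150:340],None,fx=3,fy=3,interpolation=2))
"
```

```text
[(-70, np.float64(-14.8)), (-62, np.float64(-15.1)), (-54, np.float64(-13.8)), (-46, np.float64(-14.1)), (-38, np.float64(-14.3)), (-30, np.float64(-14.5)), (-22, np.float64(-14.6)), (-14, np.float64(-14.7))] [ 1.33928571e-03 -1.44312500e+01] -76.8917992894043 -2.76186538536877
[[5, 0, 98, 43, 1965], [236, 0, 29, 24, 444], [267, 0, 17, 16, 186], [316, 0, 87, 58, 1918], [277, 25, 10, 16, 91], [240, 27, 41, 26, 246], [221, 35, 25, 46, 476], [319, 40, 11, 12, 53], [32, 46, 18, 5, 44], [283, 48, 8, 7, 33], [247, 50, 28, 24, 153], [278, 54, 10, 8, 36], [286, 59, 156, 139, 7079], [269, 61, 23, 20, 232], [40, 70, 43, 29, 392], [267, 81, 20, 12, 121], [217, 96, 92, 68, 1924], [249, 101, 17, 7, 65], [341, 134, 6, 6, 30], [108, 142, 119, 48, 2223], [318, 173, 21, 52, 192], [282, 188, 28, 31, 660], [341, 190, 3, 19, 36], [342, 210, 3, 19, 40], [281, 218, 28, 5, 72], [291, 225, 13, 5, 40], [294, 233, 9, 10, 74], [279, 235, 30, 17, 104]]
```

View pics/w10.png

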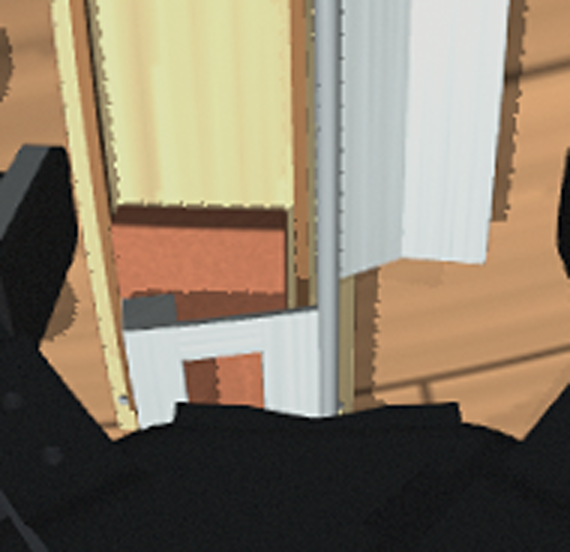

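The slab's near edge is at x ≈ −14.5, square within 0.002 rad and centred at y ≈ −40, so its centre is at about +45. The flap is resting on it, so I'll hand in.

```bash
python3 -c "
from plant import manip
print(manip.finish_job())"
```

```text
the job is handed in; nothing more can be done
None
```

The slab is home against the stop with the flap closed on it, and I handed the job in at about 10.7 s; no verdict was reported.

With the gripper fully open across the jig, the left fingertip pressed the pedal, holding the flap at 0.36 to 0.39 rad. The right fingertip pushed the slab to the stop. There the pushing force rose to about 17 N with no further advance. I then backed off 11 mm, let the pedal up and moved clear.

**Last checks:**
- **Slab position:** its near edge is at jig x ≈ −14.5 mm, which puts the centre at about +45.5 mm. It is centred at y ≈ −40 mm and square within 0.002 rad.
- **Flap:** the scene camera gives 0.209 rad. The side camera gave 0.182 rad from a sparser view. The two disagree slightly, but both are within 0.16 to 0.25.
- **Robot:** it is clear of the jig, with the tool at a height of 199 mm and the wrist force back near zero.
- **Bystanders:** comparing scene images before and after, the changes matched the arm, its shadow and the jig; I saw no bystander moved.
- **Not measured:** the force of the flap on the slab. I inferred that it bears on the slab from its angle.

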